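# Load the UV cleaner and lower its heavy lid onto the catch

## Robot

A 6-joint arm with a two-finger parallel gripper is mounted at the origin on the work surface. World frame = base frame: x ahead of the robot, y to its left, z up, the work surface at z = 0. Lengths are in mm, angles in degrees, forces in N, time in s.
With the tool pointing down it reaches from about 300 to 850 mm from the base axis. Payload 4.2 kg.
Tool frame: the origin (TCP) lies at the very end of the fingers, on their centre line; the grasp point (between the pads) lies 19 mm behind it (env.grip_point_offset is the distance from the TCP to the grasp point, in mm); z points along the fingers, y is the line along which they close (so a half turn about z gives the same grasp; the last joint's range is limited). The gripper opens to 91 mm and grips with 3 to 60 N. Pads are 32 mm wide; open, the fingers measure 118 mm over their backs; the gripper's body (76 mm by 178 mm) begins 60 mm behind the grasp point.
Start: joints at [-67.724, 18.312, 89.639, -0, 72.044, -1.146], TCP at [228.572, -527.634, 213.976] pointing down, gripper open.
Joint ranges: [-177.97, 177.97], [-48.28, 115.42], [12.27, 149.76], [-77.06, 257.06], [2.81, 150.46], [-146.56, 146.56]. Speed limits (degrees/s): [147.25, 147.25, 180, 180, 180, 180].

## Interface

Orientations are given as [roll, pitch, yaw] about the fixed x, y, z axes, in that order (R = Rz(yaw) Ry(pitch) Rx(roll)).
In Python, from workcell import env gives the robot as it stands. The module is installed in compiled form; this text tells all that it offers.
- The arm moves only by the tool arm_command, never from a script. Its argument "rows" is a list of rows, each an object with "delta_pos": the shift along the tool's x, y, z in mm, a list of three; "roll": the turn about the tool's z in units of 5 degrees (1.0 is 5 degrees); "jaw": the opening in per cent of the stroke, from 0 (shut) to 100 (fully open). A call has 1 to 20 rows; each row is the pose to reach, as a shift and turn from the pose commanded when the call began, along the tool's axes at that moment; what a row does not reach only later rows make up. A row lasts 1/12 s, in which the tool goes at most 41.7 mm and 7.16 degrees, less where a joint would pass 70% of its speed; a pose out of reach is approached as far as the arm can. A call with a gripper value outside its range is refused whole. The fingers move at their own pace and stop on an object; "squeeze" is the grip in N (left out, the last holds). Time passes only in rows, so rows that repeat a pose let the fingers close. It gives the time, the measured TCP pose, the force, the opening and the grip force at its end, in the units of the state.
- env.state(): the state, without advancing time (a new reading comes with each control period).
- env.grab_frame(name): name is "scene" or "side" or "wrist"; returns a dict with "img" (384x512x3 uint8, blue, green, red), "z_map" (384x512 float32, mm along the optical axis (not along the pixel's ray), 0 where there is no reading), "fov_y" (degrees; the focal length in pixels is half the picture's height over the tangent of half this angle, whatever the lens; pixels are square), "cx", "cy" (the principal point, pixels), "R" (3x3) and "t" (3): a world point X has camera coordinates R X + t; the wrist camera has in their place "T_tool_cam" (4x4, takes a point from camera to tool coordinates, whose origin is the TCP and whose axes are the flange's). Camera axes: x right, y down, z forward; pixel columns grow to the right and rows downward; lengths in mm; the calibration is good to about 2 mm. A picture is of the moment at which its call begins: read the wrist's pose just before it.
- env.job_done(): hands the job in; it is judged then, once.
The state is a dict: "time_s": time; "qpos": joint angles; "qvel": joint speeds; "effort": joint torques, N m; "ee_pos": TCP position; "ee_rot": TCP orientation; "force": force on the tool from outside, world axes, zero at the start; "torque": the same for the moment, N m; "gripper_width": finger opening in mm; "gripper_force": force on a finger pad.
Only numpy, scipy, OpenCV 4.12 (cv2) and the standard library are available. Lean on these libraries where they do the work, as an engineer would, in place of code of your own. Each camera call takes 0.05 s, during which the arm holds its last target. There are 200 camera calls.

## Task

Lay the round sample flat in the round recess of the UV cleaner's stage, then take the heavy lid by its bar handle and lower it under control all the way down, never letting it drop or slam. Press the bar down until the catch has clicked and the lid stays fully shut, but gently, no harder than the catch needs, because too much force crushes the seal. Let go and leave the other things on the bench where they are.

Things in the scene. Friction and masses are not known exactly. Their poses are not given: they have to be found in the camera images.
- sample_center (a point): the sample: a plain aluminium disc, 44 mm across and 12 mm thick, without a hole, lying flat on the bench to the left of the cleaner; this point is its centre, half-way up (6 mm above its underside); z is its axis
- recess (a point): centre of the floor of the round recess, 55 mm across and 4 mm deep, in the aluminium stage of the UV cleaner (cream box 215 deep x 250 wide x 80 mm high); the floor is 62 mm above the bench, the flat stage around it 66 mm, the box's rim 80 mm; x points from the cleaner's front (robot side) to its hinge, y along its width
- hinge (a point): middle of the lid's hinge axis at the cleaner's back, 86 mm above the bench and 115.5 mm behind the recess's centre; same axes as the recess; the lid turns about y, and its stiff hinge (0.65 N m of friction) holds it only while it stands steeper than about 1.2 rad; lower than that its weight (1.1 to 1.8 kg) makes it fall
- handle (a point): centre of the lid's bar handle: round steel bar 12 mm thick, 130 mm long between its two arms, parallel to the hinge, 255 mm from the hinge axis; with the lid shut it lies 253 mm ahead of the hinge axis and 32 mm above it, 45 mm of free gap ahead of the lid's front face and 2 mm above the lid's top. Open, it is the lid's top edge, about 340 mm above the bench
- lid_front (a point): point on the outer face of the grey louvred lid (212 x 250 x 34 mm), in the middle of its width, 12 mm from its front edge, 196 mm from the hinge axis; with the lid shut it is on the lid's top, 116 mm above the bench
- lid (a joint): angle of the lid in rad: 0 shut, 1.57 upright, grows as it opens (up to 1.85). Let down it rests on a springy rubber seal at about 0.010, its front 2 mm proud, not caught; pressed to 0 it is caught and stays at 0 to 0.004. The catch takes at 13 to 17 N down on the bar (about a third more at lid_front); over about 25 N on the bar crushes the seal (below -0.005). Pulled up, a caught lid holds
- coupon: square aluminium coupon 40 x 40 x 12 mm, origin under its centre; to be left alone
- spacer: aluminium ring 44 mm across with a 26 mm hole, 12 mm high, origin under its centre; to be left alone
- solvent: amber glass bottle, 60 mm across, 130 mm high, origin under its centre; to be left alone
- cup: clear plastic cup, 64 mm across, 55 mm high, origin under its centre; to be left alone
- vial: small glass vial with white cap, 28 mm across, 50 mm high, to the right of the cleaner, origin under its centre; to be left alone
- mouse: black computer mouse, 95 x 58 x 32 mm, on its white pad, origin under its centre; to be left alone
- tipbox: grey box 92 x 62 x 50 mm to the right of the cleaner, origin under its centre; to be left alone
There are look-alikes about, which are no part of the job. What is shaped like the part that bears sample_center but blue or green is not meant.

How it is judged (in metres and radians):
On the way, in this order (a step that is already met when the one before it is completed fails the run):
1. the sample lies flat in the recess (horizontal distance between sample_center and recess below 0.007 m and z of sample_center in the frame of recess below 0.0075 m and angle between sample_center's own z axis and vertical below 0.08 rad), for 0.2 s.
2. the lid has been let down to its seal (value of joint lid below 0.03 rad).
3. the lid is pressed home on the catch (value of joint lid below 0.006 rad), for 0.3 s.
At the end, for the whole second after the job is handed in: the lid is shut and held by its catch (within 0.006 rad, about 1 mm at its front, where uncaught it stands proud at 0.010), and the sample lies flat in the recess, within 7 mm of its centre (all of step 1 and value of joint lid below 0.006 rad); the robot touches nothing.
It fails at once if the lid drops or slams: it falls faster than 1.2 rad/s (0.3 m/s at the bar) in the lower part of its travel (value of joint lid between 0.02 and 0.6 rad and velocity of joint lid below -1.2 rad/s).
It fails at once if the lid is pressed too hard and crushes its seal (value of joint lid below -0.005 rad).
It fails at once if another thing on the bench is moved by more than 30 mm (distance of any of coupon, spacer, solvent, cup, vial, mouse, tipbox from where it was at the start of the episode above 0.03 m).
It also fails if it takes over 67 s, if anything falls off the work surface, if the arm or the gripper's body presses on something with over 40 N, if the wrist force passes 120 N, or if a joint passes its speed limit or range.

## Working session

There is one attempt and no reset: what is moved stays moved. The work goes in short steps, Python scripts to look and compute and a tool call to move; the robot and the scene stay as the last step left them, time stands still between calls to the robot, and variables do not carry over. Pictures are saved under pics/ and viewed, at most 10 in all, crops included, and the job is handed in when it is done.

Besides the shell and the picture viewer there is one more tool, called after ">>>" as a command line: name --argument value ..., lists and objects as JSON in quotes. arm_command: Moves the arm, as the interface text tells. Its arguments: {"type":"object","properties":{"rows":{"type":"array"},"squeeze":{"type":"number"}},"required":["rows"]}

```bash
mkdir -p pics; cat > h.py <<'E'
import numpy as np, cv2
from scipy.spatial.transform import Rotation as Ro
from workcell import env
def save(f,n):
    cv2.imwrite('pics/'+n,f['img'])
def world(f,T=None):
    """per-pixel world points (H,W,3); T = tool pose 4x4 for the wrist"""
    z=f['z_map'].astype(float);h,w=z.shape
    fl=h/2/np.tan(np.radians(f['fov_y'])/2)
    v,u=np.mgrid[:h,:w]
    P=np.stack([(u-f['cx'])/fl*z,(v-f['cy'])/fl*z,z],-1)
    if 'R' in f: W=(P-np.array(f['t']))@np.array(f['R'])
    else:
        M=T@np.array(f['T_tool_cam']);W=P@M[:3,:3].T+M[:3,3]
    W[z==0]=np.nan
    return W
def tool():
    s=env.state();T=np.eye(4);T[:3,:3]=Ro.from_euler('xyz',s['ee_rot'],degrees=True).as_matrix();T[:3,3]=s['ee_pos'];return T
E
python3 - <<'E'
from h import *
s=env.state();print(s)
print(tool().round(3))
for n in ('scene','side'):
    f=env.grab_frame(n);save(f,n+'0.png');np.save(n+'0.npy',world(f))
    print(n,f['fov_y'],-np.array(f['R']).T@f['t'])
a=cv2.imread('pics/scene0.png');b=cv2.imread('pics/side0.png')
E
```

```text
{'time_s': 0.0, 'qpos': array([-6.77247747e+01,  1.83506587e+01,  8.97072542e+01, -1.66628851e-03,
        7.20421534e+01, -1.14444728e+00]), 'qvel': array([ 0.01546708, -0.10597928, -0.01792495,  0.08853208,  0.1092593 ,
       -0.03864245]), 'effort': array([-1.62770622e-03, -4.12451220e+01, -2.31972992e+01,  7.24342908e-02,
        4.57026763e-02, -1.48887389e-04]), 'ee_pos': array([ 228.35538278, -527.16041938,  213.12437109]), 'ee_rot': array([-1.79899922e+02, -4.14730777e-04,  2.34201874e+01]), 'force': array([0.61989327, 0.02753334, 0.21129368]), 'torque': array([ 0.05858059, -0.02419413,  0.02424362]), 'gripper_force': 0.0, 'gripper_width': 91.06769581666421}
[[ 9.18000e-01  3.97000e-01 -1.00000e-03  2.28355e+02]
 [ 3.97000e-01 -9.18000e-01  2.00000e-03 -5.27160e+02]
 [ 0.00000e+00 -2.00000e-03 -1.00000e+00  2.13124e+02]
 [ 0.00000e+00  0.00000e+00  0.00000e+00  1.00000e+00]]
scene 52.201479648083435 [ 997.7036527  -733.74208362 1081.75528471]
side 57.78959118204624 [-67.36810521 682.03982494 879.61060703]
```

View pics/scene0.png

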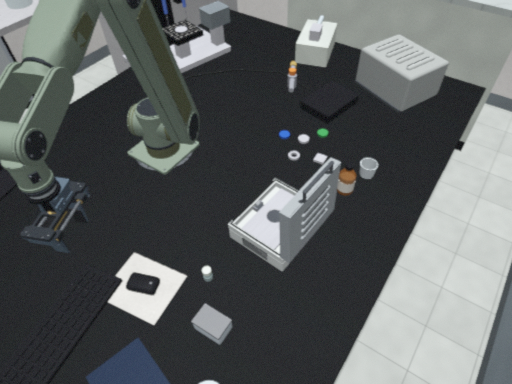

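View pics/side0.png

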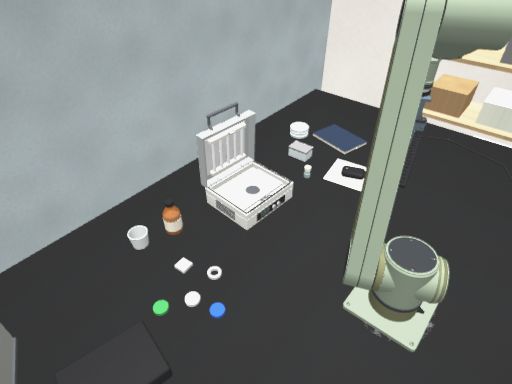

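The scene view shows the open cleaner at about (285,220). Candidates for the sample, as scene / side pixels:
- plain disc: (304,139) / (192,299)
- blue disc: (284,134) / (217,310)
- green disc: (322,132) / (161,307)
- ring: (293,155) / (214,272)
- square coupon: (320,158) / (183,265)

By the description I choose the plain disc. Next I check it in a crop and measure.

```bash
cat > m.py <<'E'
from h import *
W=np.load('side0.npy');a=cv2.imread('pics/side0.png');V=np.load('scene0.npy')
c=np.hstack([cv2.resize(a[250:330,140:240],None,fx=4,fy=4),cv2.resize(a[150:230,195:295],None,fx=4,fy=4)])
cv2.imwrite('pics/crop1.png',c)
def blob(W,u,v,r,lo,hi):
    p=W[v-r:v+r,u-r:u+r].reshape(-1,3);p=p[(p[:,2]>lo)&(p[:,2]<hi)]
    (x,y),R=cv2.minEnclosingCircle(p[:,:2].astype(np.float32));print(u,v,len(p),p.mean(0).round(1),'circ',round(x,1),round(y,1),round(R,1),'zmed',np.median(p[:,2]).round(1))
print('side')
for u,v in [(192,299),(217,310),(161,307),(214,272),(183,265)]: blob(W,u,v,14,7,30)
blob(W,172,216,25,15,160);blob(W,139,238,18,10,80)
print('scene')
for u,v in [(304,139),(284,134),(322,132),(293,155),(320,158)]: blob(V,u,v,10,7,30)
# tops
for nm,Q in(('side',W),('scene',V)):
    q=Q.reshape(-1,3);ok=(q[:,0]>300)&(q[:,0]<800)&(abs(q[:,1])<400)
    q=q[ok]
    for lo,hi in((60,70),(74,84),(300,400)):
        k=q[(q[:,2]>lo)&(q[:,2]<hi)];print(nm,lo,hi,len(k),np.percentile(k,[1,50,99],axis=0).round(0).tolist())
print(W[189,253],W[150,230])
E
python3 m.py
```

```text
side
192 299 172 [438.1 358.4  11.3] circ 439.0 358.4 22.7 zmed 11.4
217 310 186 [358.7 338.5  11.4] circ 359.4 337.6 22.5 zmed 11.4
161 307 179 [485.7 433.5  11.5] circ 486.7 432.5 22.9 zmed 11.6
214 272 98 [455.7 253.4  11. ] circ 457.1 253.0 22.4 zmed 11.2
183 265 142 [550.  294.4  11.2] circ 552.6 294.5 28.2 zmed 11.2
172 216 492 [687.1 216.4  73.5] circ 700.8 242.7 65.7 zmed 76.4
139 238 353 [735.9 322.7  36.3] circ 735.2 322.1 32.7 zmed 37.9
scene
304 139 68 [445.4 355.1  11.6] circ 439.1 333.3 44.9 zmed 11.4
284 134 65 [364.9 335.5  12. ] circ 349.0 346.0 41.2 zmed 12.3
322 132 75 [492.4 433.9  12. ] circ 486.1 443.6 64.7 zmed 12.3
293 155 59 [462.2 250.6  12.1] circ 460.8 257.7 37.1 zmed 11.7
320 158 82 [557.4 290.9  12.2] circ 559.3 285.6 33.2 zmed 12.2
side 60 70 1645 [[484.0, -193.0, 60.0], [588.0, -69.0, 65.0], [695.0, 224.0, 70.0]]
side 74 84 699 [[483.0, -203.0, 74.0], [592.0, -35.0, 79.0], [714.0, 232.0, 84.0]]
side 300 400 181 [[707.0, -153.0, 302.0], [716.0, -77.0, 340.0], [726.0, -16.0, 347.0]]
scene 60 70 1598 [[500.0, -208.0, 60.0], [571.0, -111.0, 66.0], [717.0, 183.0, 70.0]]
scene 74 84 636 [[490.0, -209.0, 74.0], [540.0, -143.0, 80.0], [733.0, 198.0, 84.0]]
scene 300 400 280 [[711.0, -157.0, 302.0], [724.0, -97.0, 344.0], [733.0, -21.0, 349.0]]
[582.03030431 -83.95208173  62.5792725 ] [ 713.88057328 -107.14802841  168.42075749]
```

View pics/crop1.png

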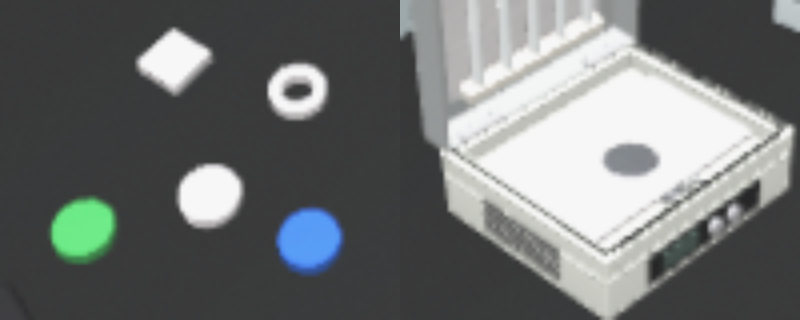

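The crop confirms it: the disc at side (192,299) is plain and solid, separate from the green disc, blue disc, ring and square. The recess is the dark circle at side (253,190). I move over the cleaner first for a wrist look at the recess.

>>> arm_command --rows '[{"delta_pos":[425,-300,0],"roll":0,"jaw":100},{"delta_pos":[425,-300,0],"roll":0,"jaw":100},{"delta_pos":[425,-300,0],"roll":0,"jaw":100},{"delta_pos":[425,-300,0],"roll":0,"jaw":100},{"delta_pos":[425,-300,0],"roll":0,"jaw":100},{"delta_pos":[425,-300,0],"roll":0,"jaw":100},{"delta_pos":[425,-300,0],"roll":0,"jaw":100},{"delta_pos":[425,-300,0],"roll":0,"jaw":100},{"delta_pos":[425,-300,0],"roll":0,"jaw":100},{"delta_pos":[425,-300,0],"roll":0,"jaw":100},{"delta_pos":[425,-300,0],"roll":0,"jaw":100},{"delta_pos":[425,-300,0],"roll":0,"jaw":100},{"delta_pos":[425,-300,0],"roll":0,"jaw":100},{"delta_pos":[425,-300,0],"roll":0,"jaw":100},{"delta_pos":[425,-300,0],"roll":0,"jaw":100},{"delta_pos":[425,-300,0],"roll":0,"jaw":100},{"delta_pos":[425,-300,0],"roll":0,"jaw":100}]'

```text
time_s: 1.52
ee_pos: [498.6, -84.4, 213.8]
ee_rot: [180.0, 0.0, 23.3]
force: [0.6, -0.2, -0.6]
gripper_width: 91.1
gripper_force: 0.0
```

```bash
python3 - <<'E'
from h import *
T=tool();f=env.grab_frame('wrist');save(f,'w1.png');W=world(f,T);np.save('w1.npy',W)
print(T.round(3),np.array(f['T_tool_cam']).round(2),f['fov_y'])
E
```

```text
[[ 9.18000e-01  3.96000e-01 -1.00000e-03  4.98590e+02]
 [ 3.96000e-01 -9.18000e-01 -0.00000e+00 -8.43920e+01]
 [-1.00000e-03  0.00000e+00 -1.00000e+00  2.13814e+02]
 [ 0.00000e+00  0.00000e+00  0.00000e+00  1.00000e+00]] [[  -0.     -0.96   -0.28   78.81]
 [   1.     -0.      0.     -1.14]
 [  -0.     -0.28    0.96 -169.87]
 [   0.      0.      0.      1.  ]] 68.13996991048407
```

View pics/w1.png

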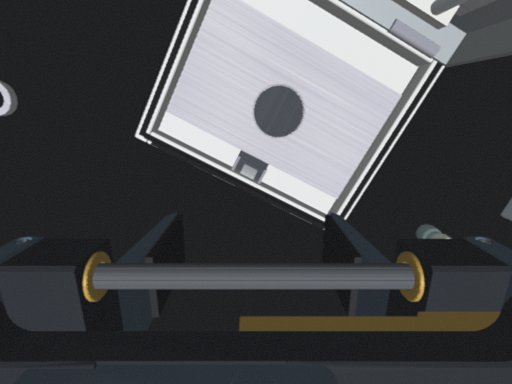

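The wrist view shows the recess at about (278,111). The box's front rim runs from (140,135) to (330,220), its left rim from (140,135) to (200,0), and the hinge end is at the top right.

```bash
python3 - <<'E'
from h import *
W=np.load('w1.npy');a=cv2.imread('pics/w1.png');g=cv2.cvtColor(a,6)
m=((g<95)).astype(np.uint8);m[:70]=0;m[150:]=0;m[:,:240]=0;m[:,320:]=0
n,l,st,ce=cv2.connectedComponentsWithStats(m);i=1+np.argmax(st[1:,4]);print(st[i])
p=W[l==i];print('recess',p.mean(0),np.median(p[:,2]))
(x,y),R=cv2.minEnclosingCircle(p[:,:2].astype(np.float32));print(x,y,R)
# stage/box rim rectangle
q=W.reshape(-1,3);k=q[(q[:,2]>74)&(q[:,2]<84)&(q[:,0]<720)&(q[:,1]<60)&(q[:,1]>-230)&(q[:,0]>470)]
print(len(k),np.median(k[:,2]));print(cv2.minAreaRect(k[:,:2].astype(np.float32)))
# front & left rims fit
c=k[:,:2]
for nm,sl in(('rim',k),):
    r=cv2.boxPoints(cv2.minAreaRect(c.astype(np.float32)));print(r.round(1))
print('stage z',np.median(q[(q[:,2]>60)&(q[:,2]<70)][:,2]))
# handle line
for nm in('side','scene'):
    Q=np.load(nm+'0.npy').reshape(-1,3);k=Q[(Q[:,2]>334)&(Q[:,2]<352)&(Q[:,0]>680)&(Q[:,0]<760)&(Q[:,1]<20)&(Q[:,1]>-190)]
    v=cv2.fitLine(k.astype(np.float32),cv2.DIST_HUBER,0,.01,.01).ravel();print(nm,len(k),k.mean(0),v[:3],k.min(0),k.max(0))
E
```

```text
[ 255   86   48   50 1874]
recess [nan nan nan] nan
581.9556274414062 -76.9591293334961 26.242172241210938
7864 79.49995076079384
((605.1304931640625, -78.73526000976562), (250.442626953125, 231.84654235839844), 86.14623260498047)
[[ 481.1 -195.9]
 [ 712.4 -211.5]
 [ 729.2   38.4]
 [ 497.9   54. ]]
stage z 65.0929968739988
side 122 [716.06296475 -80.3174577  342.04020952] [ 0.07074319  0.997476   -0.00608525] [ 708.55408441 -152.22170237  334.98504891] [728.52624739 -14.56562492 347.5791559 ]
scene 209 [723.69446515 -93.10960682 344.50964519] [0.07036735 0.9974674  0.01035444] [ 713.35977172 -157.78726795  335.69739903] [734.65641602 -20.92327965 349.78297704]
```

>>> arm_command --rows '[{"delta_pos":[56,-402,0],"roll":-4.3,"jaw":80},{"delta_pos":[56,-402,0],"roll":-4.3,"jaw":80},{"delta_pos":[56,-402,0],"roll":-4.3,"jaw":80},{"delta_pos":[56,-402,0],"roll":-4.3,"jaw":80},{"delta_pos":[56,-402,0],"roll":-4.3,"jaw":80},{"delta_pos":[56,-402,0],"roll":-4.3,"jaw":80},{"delta_pos":[56,-402,0],"roll":-4.3,"jaw":80},{"delta_pos":[56,-402,0],"roll":-4.3,"jaw":80},{"delta_pos":[56,-402,0],"roll":-4.3,"jaw":80},{"delta_pos":[56,-402,0],"roll":-4.3,"jaw":80},{"delta_pos":[56,-402,0],"roll":-4.3,"jaw":80},{"delta_pos":[56,-402,0],"roll":-4.3,"jaw":80},{"delta_pos":[56,-402,0],"roll":-4.3,"jaw":80},{"delta_pos":[56,-402,0],"roll":-4.3,"jaw":80},{"delta_pos":[56,-402,0],"roll":-4.3,"jaw":80}]'

```text
time_s: 2.82
ee_pos: [391.4, 306.2, 214.0]
ee_rot: [180.0, 0.0, 44.8]
force: [0.2, 0.1, 0.4]
gripper_width: 72.5
gripper_force: 0.0
```

```bash
cat > d.py <<'E'
from h import *
T=tool();f=env.grab_frame('wrist');save(f,'w2.png');W=world(f,T)
print(T.round(2))
hsv=cv2.cvtColor(f['img'],cv2.COLOR_BGR2HSV)
m=((W[...,2]>7)&(W[...,2]<20)).astype(np.uint8)
m=cv2.morphologyEx(m,cv2.MORPH_OPEN,np.ones((3,3)))
n,l,st,ce=cv2.connectedComponentsWithStats(m)
for i in range(1,n):
    if st[i,4]<200: continue
    p=W[l==i];(x,y),R=cv2.minEnclosingCircle(p[:,:2].astype(np.float32))
    t=np.linalg.inv(T)@[x,y,12,1]
    print(st[i],'world',round(x,1),round(y,1),'R',round(R,1),'z',np.median(p[:,2]).round(1),'tool',t[:3].round(1),'sat',np.median(hsv[l==i][:,1]),'mean',p.mean(0).round(1))
E
python3 d.py
```

```text
[[  0.71   0.7    0.   391.43]
 [  0.7   -0.71  -0.   306.24]
 [ -0.     0.    -1.   214.01]
 [  0.     0.     0.     1.  ]]
[ 87   6 100  82 594] world 400.0 514.7 R 77.4 z 13.7 tool [ 152.9 -142.   201.9] sat 18.0 mean [402.7 511.8  13.7]
[ 218   23   36   41 1170] world 488.7 433.0 R 21.9 z 11.1 tool [158.4 -21.6 202. ] sat 93.0 mean [488.6 432.9  11.1]
[471  30  19  48 329] world 691.5 211.3 R 27.0 z 13.2 tool [146.1 278.7 202.1] sat 145.0 mean [681.2 218.3  13.4]
[ 331   66   44   47 1140] world 553.4 293.9 R 27.1 z 11.2 tool [106.3 122.8 202. ] sat 0.0 mean [552.7 294.1  11.1]
[236 101  34  35 939] world 441.4 357.6 R 21.9 z 11.1 tool [ 71.6  -1.4 202. ] sat 0.0 mean [441.5 357.7  11.1]
[302 151  33  32 552] world 458.2 252.2 R 21.8 z 10.9 tool [  9.4  85.4 202. ] sat 0.0 mean [458.3 252.9  10.9]
[206 157  32  32 811] world 361.5 337.4 R 21.7 z 11.1 tool [  0.8 -43.3 202. ] sat 125.0 mean [362.  337.6  11.1]
[438 187  74  54 501] world 567.1 48.6 R 58.0 z 13.5 tool [-56.7 306.6 202.1] sat 2.0 mean [566.3  48.8  13.7]
```

View pics/w2.png

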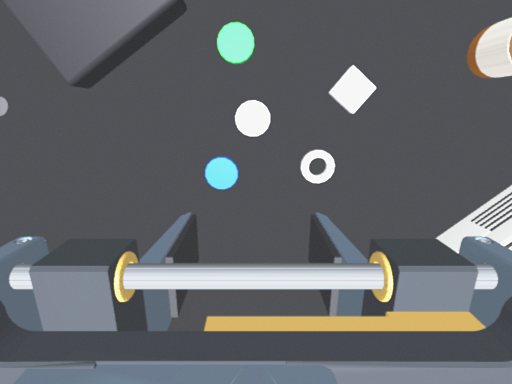

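Disc at wrist pixel (253,118), tool (71.6,-1.4). It has zero saturation, R 21.9 and top at about 11 mm, all as expected. The nearest neighbours stay clear of the fingers. Descend and grasp.

>>> arm_command --squeeze 25 --rows '[{"delta_pos":[36,-1,20],"roll":0,"jaw":80},{"delta_pos":[71.6,-1.4,40],"roll":0,"jaw":80},{"delta_pos":[71.6,-1.4,80],"roll":0,"jaw":80},{"delta_pos":[71.6,-1.4,120],"roll":0,"jaw":80},{"delta_pos":[71.6,-1.4,155],"roll":0,"jaw":80},{"delta_pos":[71.6,-1.4,180],"roll":0,"jaw":80},{"delta_pos":[71.6,-1.4,195],"roll":0,"jaw":80},{"delta_pos":[71.6,-1.4,204],"roll":0,"jaw":80},{"delta_pos":[71.6,-1.4,209],"roll":0,"jaw":80},{"delta_pos":[71.6,-1.4,209],"roll":0,"jaw":80},{"delta_pos":[71.6,-1.4,209],"roll":0,"jaw":30},{"delta_pos":[71.6,-1.4,209],"roll":0,"jaw":30},{"delta_pos":[71.6,-1.4,209],"roll":0,"jaw":30},{"delta_pos":[71.6,-1.4,209],"roll":0,"jaw":30},{"delta_pos":[71.6,-1.4,209],"roll":0,"jaw":30},{"delta_pos":[71.6,-1.4,209],"roll":0,"jaw":30},{"delta_pos":[71.6,-1.4,209],"roll":0,"jaw":30},{"delta_pos":[71.6,-1.4,209],"roll":0,"jaw":30}]'

```text
time_s: 4.37
ee_pos: [441.0, 359.5, 5.6]
ee_rot: [180.0, -0.1, 44.9]
force: [-0.3, -0.2, 6.0]
gripper_width: 42.6
gripper_force: 25.0
```

>>> arm_command --rows '[{"delta_pos":[0,0,-10],"roll":0,"jaw":30},{"delta_pos":[0,0,-40],"roll":0,"jaw":30},{"delta_pos":[0,0,-80],"roll":-1.4,"jaw":30},{"delta_pos":[0,0,-120],"roll":-2.8,"jaw":30},{"delta_pos":[-10,20,-150],"roll":-4.2,"jaw":30},{"delta_pos":[-26,51,-150],"roll":-5.6,"jaw":30},{"delta_pos":[-40,79,-150],"roll":-7,"jaw":30},{"delta_pos":[-54,106,-150],"roll":-8.4,"jaw":30},{"delta_pos":[-68,133,-150],"roll":-9.8,"jaw":30},{"delta_pos":[-82,161,-150],"roll":-11.2,"jaw":30},{"delta_pos":[-96,188,-150],"roll":-12.6,"jaw":30},{"delta_pos":[-110,216,-150],"roll":-14,"jaw":30},{"delta_pos":[-124,243,-150],"roll":-15.4,"jaw":30},{"delta_pos":[-138,271,-150],"roll":-16.8,"jaw":30},{"delta_pos":[-152,298,-150],"roll":-18.2,"jaw":30},{"delta_pos":[-164,322,-150],"roll":-19.6,"jaw":30},{"delta_pos":[-176,346,-150],"roll":-21,"jaw":30},{"delta_pos":[-187,368,-150],"roll":-22.4,"jaw":30},{"delta_pos":[-195,382,-150],"roll":-23.8,"jaw":30},{"delta_pos":[-200,392,-150],"roll":-25.2,"jaw":30}]'

```text
time_s: 6.03
ee_pos: [575.9, -61.4, 155.0]
ee_rot: [-180.0, -0.0, 171.2]
force: [-0.3, -0.6, -1.0]
gripper_width: 42.7
gripper_force: 25.0
```

```bash
python3 - <<'E'
from h import *
T=tool();print(T.round(3));print(env.state()['qpos'].round(1))
print('to recess',(np.linalg.inv(T)@[582,-77,67.8,1]).round(1))
E
```

```text
[[-9.88000e-01  1.53000e-01 -0.00000e+00  5.75852e+02]
 [ 1.53000e-01  9.88000e-01 -0.00000e+00 -6.13630e+01]
 [ 0.00000e+00 -0.00000e+00 -1.00000e+00  1.55002e+02]
 [ 0.00000e+00  0.00000e+00  0.00000e+00  1.00000e+00]]
[ -7.2  21.1  94.3  -0.   64.6 -88.4]
to recess [ -8.5 -14.5  87.2   1. ]
```

>>> arm_command --rows '[{"delta_pos":[-8.5,-15.5,10],"roll":0,"jaw":30},{"delta_pos":[-8.5,-15.5,35],"roll":0,"jaw":30},{"delta_pos":[-8.5,-15.5,60],"roll":0,"jaw":30},{"delta_pos":[-8.5,-15.5,70],"roll":0,"jaw":30},{"delta_pos":[-8.5,-15.5,70],"roll":0,"jaw":30},{"delta_pos":[-8.5,-15.5,70],"roll":0,"jaw":30},{"delta_pos":[-8.5,-15.5,70],"roll":0,"jaw":30}]'

```text
time_s: 6.62
ee_pos: [582.8, -76.1, 86.4]
ee_rot: [-180.0, 0.1, 170.9]
force: [-0.1, 0.3, 0.1]
gripper_width: 43.0
gripper_force: 25.0
```

```bash
python3 - <<'E'
from h import *
T=tool();print(T[:3,3]);
f=env.grab_frame('side');c=cv2.resize(f['img'][150:230,205:305],None,fx=6,fy=6)
cv2.imwrite('pics/s2.png',c)
T=tool();print(T[:3,3]);print('to recess',(np.linalg.inv(T)@[582,-77,67.8,1]).round(1))
E
```

```text
[582.7613671  -76.0860497   86.38352558]
[582.88639109 -76.10636598  86.60158137]
to recess [ 0.8 -1.  18.8  1. ]
```

View pics/s2.png

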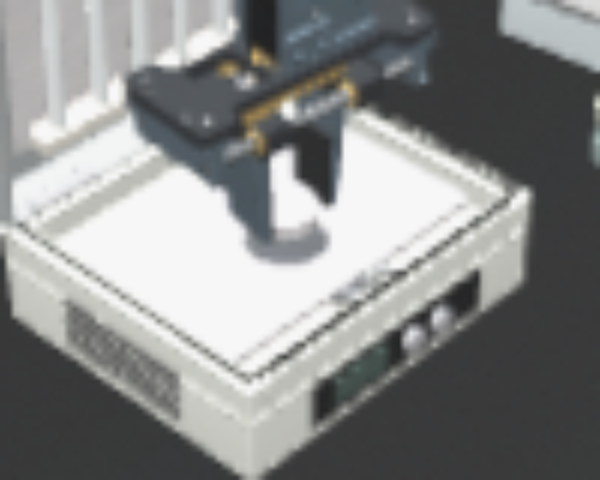

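The side crop shows the disc between the fingertips directly over the dark recess, at crop (290,240). Lower it gently.

>>> arm_command --rows '[{"delta_pos":[0.8,-1,5],"roll":0,"jaw":30},{"delta_pos":[0.8,-1,10],"roll":0,"jaw":30},{"delta_pos":[0.8,-1,14],"roll":0,"jaw":30},{"delta_pos":[0.8,-1,16],"roll":0,"jaw":30},{"delta_pos":[0.8,-1,17],"roll":0,"jaw":30},{"delta_pos":[0.8,-1,17],"roll":0,"jaw":30},{"delta_pos":[0.8,-1,17],"roll":0,"jaw":30}]'

```text
time_s: 7.25
ee_pos: [580.9, -77.1, 67.9]
ee_rot: [-180.0, 0.0, 170.9]
force: [0.3, 0.2, -0.8]
gripper_width: 42.7
gripper_force: 25.0
```

>>> arm_command --rows '[{"delta_pos":[0,0,0.7],"roll":0,"jaw":30},{"delta_pos":[0,0,0.7],"roll":0,"jaw":30},{"delta_pos":[0,0,0.7],"roll":0,"jaw":50},{"delta_pos":[0,0,0.7],"roll":0,"jaw":55},{"delta_pos":[0,0,0.7],"roll":0,"jaw":65},{"delta_pos":[0,0,0.7],"roll":0,"jaw":75},{"delta_pos":[0,0,0.7],"roll":0,"jaw":75},{"delta_pos":[0,0,-5],"roll":0,"jaw":75},{"delta_pos":[0,0,-20],"roll":0,"jaw":75},{"delta_pos":[0,0,-50],"roll":0,"jaw":75},{"delta_pos":[85,15,-90],"roll":0,"jaw":75},{"delta_pos":[85,15,-130],"roll":0,"jaw":75},{"delta_pos":[85,15,-130],"roll":0,"jaw":75},{"delta_pos":[85,15,-130],"roll":0,"jaw":75},{"delta_pos":[85,15,-130],"roll":0,"jaw":75}]'

```text
time_s: 8.5
ee_pos: [499.7, -48.7, 200.4]
ee_rot: [180.0, 0.3, 171.0]
force: [0.6, -0.1, 0.5]
gripper_width: 68.5
gripper_force: 0.0
```

```bash
python3 - <<'E'
from h import *
f=env.grab_frame('side');W=world(f);cv2.imwrite('pics/s3.png',cv2.resize(f['img'][140:240,195:305],None,fx=5,fy=5))
q=W.reshape(-1,3);g=(abs(q[:,0]-582)<32)&(abs(q[:,1]+80)<32)&(q[:,2]>69.5)&(q[:,2]<85)
p=q[g];print(len(p),p.mean(0),np.median(p[:,2]),cv2.minEnclosingCircle(p[:,:2].astype(np.float32)))
print(env.state()['ee_pos'])
E
```

```text
75 [579.40566335 -75.64384462  73.14106881] 73.24400301597136 ((581.3290405273438, -81.85670471191406), 26.147180557250977)
[499.49669294 -48.80342774 198.71780464]
```

View pics/s3.png

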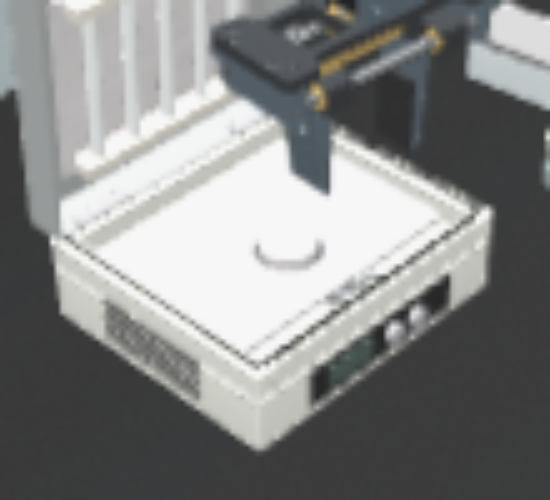

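The side crop shows the disc's rim at crop (290,250) sitting low and level in the recess, with its top at 73–74 mm as expected. Now rise, turn and go above the handle.

>>> arm_command --rows '[{"delta_pos":[0,0,-40],"roll":1.4,"jaw":75},{"delta_pos":[0,0,-80],"roll":2.8,"jaw":75},{"delta_pos":[0,0,-120],"roll":4.2,"jaw":75},{"delta_pos":[0,0,-160],"roll":5.6,"jaw":75},{"delta_pos":[0,0,-200],"roll":7,"jaw":75},{"delta_pos":[-30,0,-205],"roll":8.4,"jaw":75},{"delta_pos":[-70,0,-205],"roll":9.8,"jaw":75},{"delta_pos":[-110,0,-205],"roll":11.2,"jaw":75},{"delta_pos":[-150,-1,-205],"roll":12.6,"jaw":75},{"delta_pos":[-190,-1,-205],"roll":14,"jaw":75},{"delta_pos":[-222,-2,-205],"roll":15.4,"jaw":75},{"delta_pos":[-222,-2,-205],"roll":16.95,"jaw":75},{"delta_pos":[-222,-2,-205],"roll":16.95,"jaw":75},{"delta_pos":[-222,-2,-205],"roll":16.95,"jaw":75},{"delta_pos":[-222,-2,-205],"roll":16.95,"jaw":75},{"delta_pos":[-222,-2,-205],"roll":16.95,"jaw":75}]'

```text
time_s: 9.88
ee_pos: [717.3, -85.7, 404.2]
ee_rot: [179.9, 0.0, 86.3]
force: [-0.4, -0.9, -0.0]
gripper_width: 68.3
gripper_force: 0.0
```

```bash
python3 - <<'E'
from h import *
T=tool();f=env.grab_frame('wrist');save(f,'w4.png');W=world(f,T);print(T.round(3))
q=W.reshape(-1,3);k=q[(q[:,2]>325)&(q[:,2]<360)&(q[:,0]>680)&(q[:,0]<770)&(q[:,1]>-170)&(q[:,1]<0)]
print(len(k));
if len(k):
    for lo in range(-170,0,20):
        s=k[(k[:,1]>=lo)&(k[:,1]<lo+20)]
        if len(s)>5: print(lo,len(s),np.percentile(s[:,0],[2,50,98]).round(1),np.percentile(s[:,2],[5,50,95]).round(1), s[s[:,2]>np.percentile(s[:,2],80)].mean(0).round(1))
E
```

```text
[[ 6.50000e-02  9.98000e-01  1.00000e-03  7.17295e+02]
 [ 9.98000e-01 -6.50000e-02 -0.00000e+00 -8.56780e+01]
 [-0.00000e+00  1.00000e-03 -1.00000e+00  4.04174e+02]
 [ 0.00000e+00  0.00000e+00  0.00000e+00  1.00000e+00]]
1873
-150 92 [711.7 717.3 722.9] [341.3 344.  345.5] [ 717.4 -133.1  345.4]
-130 265 [712.6 718.2 723.8] [341.5 344.1 345.7] [ 718.1 -121.2  345.5]
-110 277 [713.9 719.5 725. ] [341.4 344.3 345.8] [ 719.8 -100.5  345.6]
-90 311 [715.2 721.  726.9] [340.7 344.1 345.8] [720.7 -80.7 345.6]
-70 332 [716.6 722.2 728. ] [341.5 344.3 345.8] [722.4 -60.5 345.6]
-50 340 [717.9 723.5 729.1] [341.6 344.1 345.8] [723.7 -39.3 345.7]
-30 256 [719.1 724.6 730.5] [340.4 343.8 345.7] [724.5 -24.5 345.5]
```

View pics/w4.png

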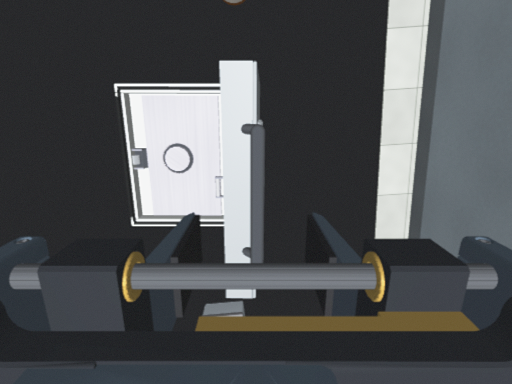

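The wrist view shows the bar from (258,125) to (258,262), between the fingers at columns 185 and 325, and the disc centred in the recess at (178,158). The bar's centre is at about x=720, z=340, which gives a 255 mm radius from the hinge, as specified. Grasp the bar.

>>> arm_command --squeeze 40 --rows '[{"delta_pos":[0,3,20],"roll":0,"jaw":75},{"delta_pos":[0,3,45],"roll":0,"jaw":75},{"delta_pos":[0,3,65],"roll":0,"jaw":75},{"delta_pos":[0,3,78],"roll":0,"jaw":75},{"delta_pos":[0,3,82],"roll":0,"jaw":75},{"delta_pos":[0,3,82],"roll":0,"jaw":75},{"delta_pos":[0,3,82],"roll":0,"jaw":40},{"delta_pos":[0,3,82],"roll":0,"jaw":20},{"delta_pos":[0,3,82],"roll":0,"jaw":8},{"delta_pos":[0,3,82],"roll":0,"jaw":8},{"delta_pos":[0,3,82],"roll":0,"jaw":8},{"delta_pos":[0,3,82],"roll":0,"jaw":8},{"delta_pos":[0,3,82],"roll":0,"jaw":8},{"delta_pos":[0,3,82],"roll":0,"jaw":8},{"delta_pos":[0,3,82],"roll":0,"jaw":8},{"delta_pos":[0,3,82],"roll":0,"jaw":8},{"delta_pos":[0,3,82],"roll":0,"jaw":8}]'

```text
time_s: 11.35
ee_pos: [721.1, -86.0, 320.9]
ee_rot: [-180.0, 0.0, 86.2]
force: [0.1, -0.6, -0.6]
gripper_width: 11.1
gripper_force: 40.0
```

```bash
python3 - <<'E'
from h import *
T=tool();s=env.state();print(T.round(3),s['force'],s['gripper_width'],s['gripper_force'])
# arc: shift of bar in the lid plane (forward = -tool y, down = tool z) from angle th0
r=255;b=np.arctan2(32,253);th0=np.arctan2(340.3-86,-23.1)-b
print('th0',th0)
for th in np.r_[np.arange(1.5,0,-.05),0.03,.02,.01,0]:
    a=th+b;print(round(th,3),[0,round(-(r*np.cos(a)-r*np.cos(th0+b)),1),round(-(r*np.sin(a)-r*np.sin(th0+b)),1)])
E
```

```text
[[ 6.70000e-02  9.98000e-01 -0.00000e+00  7.21059e+02]
 [ 9.98000e-01 -6.70000e-02 -0.00000e+00 -8.60170e+01]
 [-0.00000e+00 -0.00000e+00 -1.00000e+00  3.20876e+02]
 [ 0.00000e+00  0.00000e+00  0.00000e+00  1.00000e+00]] [ 0.08285865 -0.60299243 -0.56064411] 11.072759732629775 39.99985098838806
th0 1.535571164588295
1.5 [0, np.float64(-9.0), np.float64(-0.7)]
1.45 [0, np.float64(-21.8), np.float64(-1.0)]
1.4 [0, np.float64(-34.5), np.float64(-0.8)]
1.35 [0, np.float64(-47.3), np.float64(0.1)]
1.3 [0, np.float64(-59.9), np.float64(1.6)]
1.25 [0, np.float64(-72.5), np.float64(3.8)]
1.2 [0, np.float64(-84.9), np.float64(6.6)]
1.15 [0, np.float64(-97.2), np.float64(10.0)]
1.1 [0, np.float64(-109.3), np.float64(14.0)]
1.05 [0, np.float64(-121.2), np.float64(18.6)]
1.0 [0, np.float64(-132.8), np.float64(23.8)]
0.95 [0, np.float64(-144.2), np.float64(29.6)]
0.9 [0, np.float64(-155.3), np.float64(35.9)]
0.85 [0, np.float64(-166.0), np.float64(42.8)]
0.8 [0, np.float64(-176.4), np.float64(50.2)]
0.75 [0, np.float64(-186.4), np.float64(58.1)]
0.7 [0, np.float64(-195.9), np.float64(66.5)]
0.65 [0, np.float64(-205.1), np.float64(75.4)]
0.6 [0, np.float64(-213.8), np.float64(84.7)]
0.55 [0, np.float64(-222.0), np.float64(94.4)]
0.5 [0, np.float64(-229.7), np.float64(104.6)]
0.45 [0, np.float64(-236.9), np.float64(115.1)]
0.4 [0, np.float64(-243.6), np.float64(126.0)]
0.35 [0, np.float64(-249.7), np.float64(137.1)]
0.3 [0, np.float64(-255.3), np.float64(148.6)]
0.25 [0, np.float64(-260.3), np.float64(160.4)]
0.2 [0, np.float64(-264.7), np.float64(172.3)]
0.15 [0, np.float64(-268.4), np.float64(184.5)]
0.1 [0, np.float64(-271.6), np.float64(196.9)]
0.05 [0, np.float64(-274.1), np.float64(209.4)]
0.03 [0, np.float64(-275.0), np.float64(214.4)]
0.02 [0, np.float64(-275.4), np.float64(216.9)]
0.01 [0, np.float64(-275.7), np.float64(219.4)]
0.0 [0, np.float64(-276.1), np.float64(222.0)]
```

>>> arm_command --rows '[{"delta_pos":[0,-4,-0.4],"roll":0,"jaw":8},{"delta_pos":[0,-9,-0.7],"roll":0,"jaw":8},{"delta_pos":[0,-15,-1],"roll":0,"jaw":8},{"delta_pos":[0,-22,-1],"roll":0,"jaw":8},{"delta_pos":[0,-34.5,-0.8],"roll":0,"jaw":8},{"delta_pos":[0,-47.3,0.1],"roll":0,"jaw":8},{"delta_pos":[0,-60,1.6],"roll":0,"jaw":8},{"delta_pos":[0,-72.5,3.8],"roll":0,"jaw":8},{"delta_pos":[0,-85,6.6],"roll":0,"jaw":8},{"delta_pos":[0,-97.2,10],"roll":0,"jaw":8},{"delta_pos":[0,-97.2,10],"roll":0,"jaw":8}]'

```text
time_s: 12.27
ee_pos: [620.1, -79.1, 311.9]
ee_rot: [-179.8, -0.0, 86.2]
force: [-4.7, 0.5, 4.0]
gripper_width: 11.1
gripper_force: 40.0
```

>>> arm_command --rows '[{"delta_pos":[0,-6,1.9],"roll":0,"jaw":8},{"delta_pos":[0,-12.1,4],"roll":0,"jaw":8},{"delta_pos":[0,-24,8.6],"roll":0,"jaw":8},{"delta_pos":[0,-35.6,13.8],"roll":0,"jaw":8},{"delta_pos":[0,-47,19.6],"roll":0,"jaw":8},{"delta_pos":[0,-58.1,25.9],"roll":0,"jaw":8},{"delta_pos":[0,-68.8,32.8],"roll":0,"jaw":8},{"delta_pos":[0,-79.2,40.2],"roll":0,"jaw":8},{"delta_pos":[0,-89.2,48.1],"roll":0,"jaw":8},{"delta_pos":[0,-98.7,56.5],"roll":0,"jaw":8},{"delta_pos":[0,-107.9,65.4],"roll":0,"jaw":8},{"delta_pos":[0,-116.6,74.7],"roll":0,"jaw":8},{"delta_pos":[0,-116.6,74.7],"roll":0,"jaw":8}]'

```text
time_s: 13.35
ee_pos: [504.8, -71.1, 234.0]
ee_rot: [-179.6, -0.1, 86.2]
force: [-1.2, 1.5, -7.2]
gripper_width: 11.2
gripper_force: 40.0
```

>>> arm_command --rows '[{"delta_pos":[0,-4.2,4.8],"roll":0,"jaw":8},{"delta_pos":[0,-8.2,9.7],"roll":0,"jaw":8},{"delta_pos":[0,-15.9,19.9],"roll":0,"jaw":8},{"delta_pos":[0,-23.1,30.4],"roll":0,"jaw":8},{"delta_pos":[0,-29.8,41.3],"roll":0,"jaw":8},{"delta_pos":[0,-35.9,52.4],"roll":0,"jaw":8},{"delta_pos":[0,-41.5,63.9],"roll":0,"jaw":8},{"delta_pos":[0,-46.5,75.7],"roll":0,"jaw":8},{"delta_pos":[0,-50.9,87.6],"roll":0,"jaw":8},{"delta_pos":[0,-54.6,99.8],"roll":0,"jaw":8},{"delta_pos":[0,-56.3,106],"roll":0,"jaw":8},{"delta_pos":[0,-57.8,112.2],"roll":0,"jaw":8},{"delta_pos":[0,-59,117],"roll":0,"jaw":8},{"delta_pos":[0,-59.8,121],"roll":0,"jaw":8},{"delta_pos":[0,-59.8,121],"roll":0,"jaw":8},{"delta_pos":[0,-59.8,121],"roll":0,"jaw":8}]'

```text
time_s: 14.68
ee_pos: [447.7, -67.1, 114.6]
ee_rot: [-179.9, -0.1, 86.2]
force: [-1.2, 5.4, -7.8]
gripper_width: 11.0
gripper_force: 40.0
```

```bash
python3 - <<'E'
from h import *
s=env.state();print(s['ee_pos'],s['ee_rot'],s['force'],s['torque'],s['gripper_width'])
f=env.grab_frame('side');W=world(f);cv2.imwrite('pics/s5.png',cv2.resize(f['img'][140:260,190:330],None,fx=5,fy=5))
# lid front height from the flat lid top
q=W.reshape(-1,3);g=(q[:,0]>495)&(q[:,0]<690)&(q[:,1]>-190)&(q[:,1]<30)&(q[:,2]>95)&(q[:,2]<140)
p=q[g];A=np.c_[p[:,0]-697,np.ones(len(p))];print(len(p));c=np.linalg.lstsq(A,p[:,2],rcond=None)[0];print(c)
s=env.state();print(s['ee_pos'],s['force'])
E
```

```text
[447.68196065 -67.14794022 114.56719145] [-1.79901764e+02 -6.33030658e-02  8.61514351e+01] [-1.15970759  5.43948859 -7.76076558] [ 0.9198354  -0.30121742  0.04237254] 10.978701886133956
1492
[-5.79366832e-02  1.16915541e+02]
[447.70667554 -67.17068227 114.59101024] [-0.69857243  4.46438483 -7.92820789]
```

View pics/s5.png

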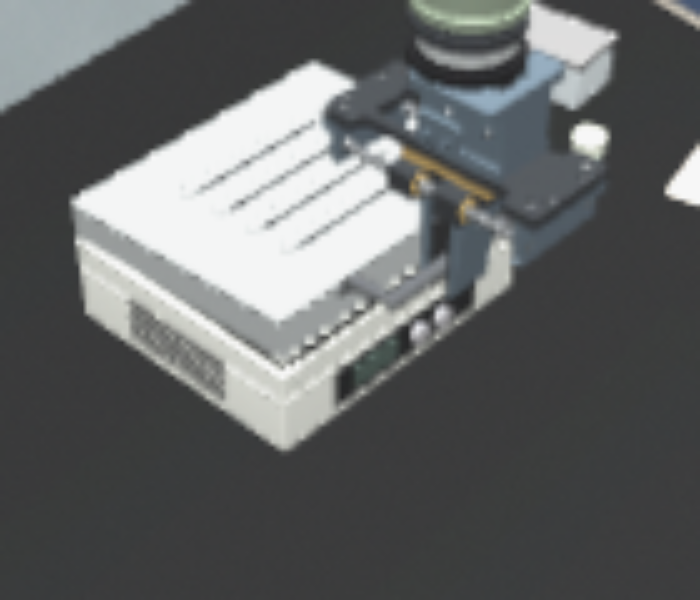

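The side crop shows the lid nearly down, its front edge still slightly raised at crop (280,340). The fitted lid angle is about 0.058 rad, as planned. Ease onto the seal.

>>> arm_command --rows '[{"delta_pos":[0,-0.3,2],"roll":0,"jaw":8},{"delta_pos":[0,-0.6,4],"roll":0,"jaw":8},{"delta_pos":[0,-0.9,6],"roll":0,"jaw":8},{"delta_pos":[0,-1.2,8],"roll":0,"jaw":8},{"delta_pos":[0,-1.4,9.5],"roll":0,"jaw":8},{"delta_pos":[0,-1.6,10.5],"roll":0,"jaw":8},{"delta_pos":[0,-1.6,10.5],"roll":0,"jaw":8},{"delta_pos":[0,-1.6,10.5],"roll":0,"jaw":8},{"delta_pos":[0,-1.6,10.5],"roll":0,"jaw":8}]'

```text
time_s: 15.48
ee_pos: [446.1, -67.1, 105.0]
ee_rot: [-179.9, -0.1, 86.2]
force: [-3.0, 5.0, -1.4]
gripper_width: 10.9
gripper_force: 40.0
```

>>> arm_command --rows '[{"delta_pos":[0,0,0.5],"roll":0,"jaw":8},{"delta_pos":[0,0,1],"roll":0,"jaw":8},{"delta_pos":[0,0,1],"roll":0,"jaw":8},{"delta_pos":[0,0,1],"roll":0,"jaw":8}]'

```text
time_s: 15.82
ee_pos: [445.9, -67.0, 103.9]
ee_rot: [-179.9, -0.1, 86.2]
force: [-3.6, 6.1, -0.2]
gripper_width: 10.7
gripper_force: 40.0
```

```bash
cat > l.py <<'E'
from h import *
f=env.grab_frame('side');q=world(f).reshape(-1,3);g=(q[:,0]>510)&(q[:,0]<680)&(q[:,1]>-190)&(q[:,1]<30)&(q[:,2]>95)&(q[:,2]<140)
p=q[g];A=np.c_[p[:,0]-697,np.ones(len(p))];c=np.linalg.lstsq(A,p[:,2],rcond=None)[0];print(len(p),c,np.median(p[p[:,0]<560][:,2]))
s=env.state();print(s['ee_pos'],s['force'],s['torque'])
E
python3 l.py
```

```text
1309 [-2.84589538e-02  1.16044147e+02] 120.05944325354122
[445.92723914 -67.04500773 103.93683612] [-3.21733511  5.87211355 -1.52626745] [ 0.93699534  0.09983752 -0.01847886]
```

>>> arm_command --rows '[{"delta_pos":[0,0,0.5],"roll":0,"jaw":8},{"delta_pos":[0,0,1],"roll":0,"jaw":8},{"delta_pos":[0,0,1],"roll":0,"jaw":8},{"delta_pos":[0,0,1],"roll":0,"jaw":8}]'

```text
time_s: 16.2
ee_pos: [445.8, -67.0, 102.7]
ee_rot: [-179.9, -0.1, 86.2]
force: [-3.3, 5.3, -2.6]
gripper_width: 11.0
gripper_force: 40.0
```

```bash
python3 l.py
```

```text
1312 [-2.35176412e-02  1.16099369e+02] 119.31881239038319
[445.7509701  -67.03348262 102.76423928] [-3.43319917  5.62846369 -2.65050765] [0.9594414  0.13336526 0.00193465]
```

>>> arm_command --rows '[{"delta_pos":[0,0,0.5],"roll":0,"jaw":8},{"delta_pos":[0,0,1],"roll":0,"jaw":8},{"delta_pos":[0,0,1],"roll":0,"jaw":8},{"delta_pos":[0,0,1],"roll":0,"jaw":8}]'

```text
time_s: 16.58
ee_pos: [445.6, -67.0, 101.7]
ee_rot: [-179.9, -0.1, 86.2]
force: [-3.3, 4.9, -3.3]
gripper_width: 11.0
gripper_force: 40.0
```

```bash
python3 l.py
```

```text
1330 [-1.90816162e-02  1.16115921e+02] 118.6545252265558
[445.57771018 -67.0290769  101.65068372] [-4.10161106  6.21193786 -2.61348211] [ 0.93034877  0.10311324 -0.00325372]
```

>>> arm_command --rows '[{"delta_pos":[0,0,0.5],"roll":0,"jaw":8},{"delta_pos":[0,0,1],"roll":0,"jaw":8},{"delta_pos":[0,0,1.5],"roll":0,"jaw":8},{"delta_pos":[0,0,1.5],"roll":0,"jaw":8},{"delta_pos":[0,0,1.5],"roll":0,"jaw":8}]'

```text
time_s: 17.05
ee_pos: [445.4, -67.0, 100.5]
ee_rot: [-179.8, -0.1, 86.2]
force: [-4.2, 5.5, 0.9]
gripper_width: 10.8
gripper_force: 40.0
```

```bash
python3 l.py
```

```text
1324 [-1.39814040e-02  1.16230757e+02] 117.88012460953334
[445.43689149 -67.03355244 100.52431815] [-3.50538728  4.62481714  2.07172579] [ 0.95816089  0.39749212 -0.00971657]
```

>>> arm_command --rows '[{"delta_pos":[0,0,0.5],"roll":0,"jaw":8},{"delta_pos":[0,0,0.8],"roll":0,"jaw":8},{"delta_pos":[0,0,0.8],"roll":0,"jaw":8},{"delta_pos":[0,0,0.8],"roll":0,"jaw":8}]'

```text
time_s: 17.43
ee_pos: [445.4, -67.0, 100.1]
ee_rot: [-179.8, -0.1, 86.2]
force: [-5.6, 6.4, 4.6]
gripper_width: 11.3
gripper_force: 40.0
```

```bash
python3 l.py
```

```text
1330 [-1.33974231e-02  1.16088478e+02] 117.63517027525283
[445.35708199 -67.02022995 100.05421716] [-4.4186578   5.47877063  2.91552364] [ 1.02323053  0.57969154 -0.07974558]
```

>>> arm_command --rows '[{"delta_pos":[0,0,0.5],"roll":0,"jaw":8},{"delta_pos":[0,0,1],"roll":0,"jaw":8},{"delta_pos":[0,0,1],"roll":0,"jaw":8},{"delta_pos":[0,0,1],"roll":0,"jaw":8}]'

```text
time_s: 17.82
ee_pos: [445.3, -67.0, 99.4]
ee_rot: [-179.8, -0.1, 86.2]
force: [-7.1, 5.8, 6.6]
gripper_width: 11.4
gripper_force: 40.0
```

```bash
python3 l.py
```

```text
1327 [-1.03384172e-02  1.16139533e+02] 117.28497171186916
[445.29610829 -67.01188339  99.41342061] [-7.03123861  6.08135057  6.13138454] [ 0.97154244  0.75476285 -0.03135879]
```

>>> arm_command --rows '[{"delta_pos":[0,-0.4,0.4],"roll":0,"jaw":8},{"delta_pos":[0,-0.7,0.8],"roll":0,"jaw":8},{"delta_pos":[0,-0.7,0.8],"roll":0,"jaw":8},{"delta_pos":[0,-0.7,0.8],"roll":0,"jaw":8}]'

```text
time_s: 18.2
ee_pos: [445.3, -67.0, 99.1]
ee_rot: [-179.9, -0.1, 86.2]
force: [-6.6, 6.1, 9.0]
gripper_width: 11.1
gripper_force: 40.0
```

```bash
python3 l.py
```

```text
1334 [-9.9057545e-03  1.1606644e+02] 117.15449105153255
[445.30251065 -67.02272194  99.07846781] [-6.099654    6.0873959   9.57717058] [ 1.02353173  0.61392532 -0.0944864 ]
```

>>> arm_command --rows '[{"delta_pos":[0,-0.2,0.4],"roll":0,"jaw":8},{"delta_pos":[0,-0.2,0.8],"roll":0,"jaw":8},{"delta_pos":[0,-0.2,0.8],"roll":0,"jaw":8},{"delta_pos":[0,-0.2,0.8],"roll":0,"jaw":8}]'

```text
time_s: 18.58
ee_pos: [445.2, -67.0, 98.6]
ee_rot: [-180.0, -0.1, 86.2]
force: [-5.4, 5.2, 11.4]
gripper_width: 11.2
gripper_force: 40.0
```

```bash
python3 l.py
```

```text
1335 [-7.57576051e-03  1.16093511e+02] 116.82151351660565
[445.2639649  -67.01823298  98.57960431] [-6.06922837  6.01600277 11.77732908] [ 1.04157823  0.81194453 -0.03067108]
```

>>> arm_command --rows '[{"delta_pos":[0,-0.1,0.3],"roll":0,"jaw":8},{"delta_pos":[0,-0.1,0.6],"roll":0,"jaw":8},{"delta_pos":[0,-0.1,0.6],"roll":0,"jaw":8},{"delta_pos":[0,-0.1,0.6],"roll":0,"jaw":8}]'

```text
time_s: 18.97
ee_pos: [445.2, -67.0, 98.2]
ee_rot: [-180.0, -0.1, 86.2]
force: [-7.7, 6.7, 12.3]
gripper_width: 11.0
gripper_force: 40.0
```

```bash
python3 l.py
```

```text
1339 [-5.81379517e-03  1.16168468e+02] 116.46679794914758
[445.18710689 -66.99894407  98.23788186] [-6.09279955  6.27686099 13.22037196] [ 1.10295542  0.85196827 -0.02838818]
```

>>> arm_command --rows '[{"delta_pos":[0,0,0.3],"roll":0,"jaw":8},{"delta_pos":[0,0,0.6],"roll":0,"jaw":8},{"delta_pos":[0,0,0.6],"roll":0,"jaw":8},{"delta_pos":[0,0,0.6],"roll":0,"jaw":8}]'

```text
time_s: 19.35
ee_pos: [445.1, -67.0, 97.8]
ee_rot: [-180.0, -0.0, 86.2]
force: [-6.8, 6.6, 15.4]
gripper_width: 10.6
gripper_force: 40.0
```

```bash
python3 l.py
```

```text
1333 [-6.21932071e-03  1.15996476e+02] 116.34359030861356
[445.17259144 -67.0126238   97.8686653 ] [-7.28696481  6.93900565 16.06643281] [ 1.09716818  0.99198279 -0.05916458]
```

>>> arm_command --rows '[{"delta_pos":[0,0,0.2],"roll":0,"jaw":8},{"delta_pos":[0,0,0.5],"roll":0,"jaw":8},{"delta_pos":[0,0,0.5],"roll":0,"jaw":8},{"delta_pos":[0,0,0.5],"roll":0,"jaw":8}]'

```text
time_s: 19.73
ee_pos: [445.1, -67.0, 97.5]
ee_rot: [-180.0, -0.0, 86.2]
force: [-8.3, 6.8, 16.4]
gripper_width: 11.2
gripper_force: 40.0
```

```bash
python3 l.py
```

```text
1336 [-3.29407871e-03  1.16175068e+02] 116.16717628035101
[445.11666829 -67.01637676  97.54512572] [-7.90794872  6.7923313  15.98071258] [ 1.16100898  1.07353911 -0.03517918]
```

>>> arm_command --rows '[{"delta_pos":[0,0,0.3],"roll":0,"jaw":8},{"delta_pos":[0,0,0.5],"roll":0,"jaw":8},{"delta_pos":[0,0,0.5],"roll":0,"jaw":8},{"delta_pos":[0,0,0.5],"roll":0,"jaw":8},{"delta_pos":[0,0,0.5],"roll":0,"jaw":8}]'

```text
time_s: 20.2
ee_pos: [445.1, -67.0, 97.3]
ee_rot: [-180.0, -0.0, 86.2]
force: [-7.6, 7.0, 19.0]
gripper_width: 11.2
gripper_force: 40.0
```

```bash
python3 l.py
```

```text
1339 [-2.84423876e-03  1.16064307e+02] 115.83168463040832
[445.09811743 -67.00139394  97.29118865] [-7.83348445  7.16825988 19.24883758] [ 1.06357848  1.27436947 -0.04682596]
```

About 19 N now, which is above the catch range and below the crush limit. Ease up while still holding the bar, to test the catch.

>>> arm_command --rows '[{"delta_pos":[0,0.2,-1],"roll":0,"jaw":8},{"delta_pos":[0,0.4,-2.5],"roll":0,"jaw":8},{"delta_pos":[0,0.6,-4],"roll":0,"jaw":8},{"delta_pos":[0,0.6,-5],"roll":0,"jaw":8},{"delta_pos":[0,0.6,-5],"roll":0,"jaw":8},{"delta_pos":[0,0.6,-5],"roll":0,"jaw":8}]'

```text
time_s: 20.75
ee_pos: [445.1, -67.0, 98.6]
ee_rot: [-179.8, -0.1, 86.2]
force: [-0.3, 5.4, -10.4]
gripper_width: 11.1
gripper_force: 40.0
```

```bash
python3 l.py
```

```text
1328 [-8.42606564e-03  1.15921168e+02] 116.79042101578474
[445.14571135 -67.00284136  98.54253051] [  0.87298232   5.38344932 -10.59517606] [ 0.87803591 -0.20069321  0.02598541]
```

>>> arm_command --rows '[{"delta_pos":[0,0,-1],"roll":0,"jaw":8},{"delta_pos":[0,0,-1.5],"roll":0,"jaw":8},{"delta_pos":[0,0,-1.5],"roll":0,"jaw":8},{"delta_pos":[0,0,-1.5],"roll":0,"jaw":8}]'

```text
time_s: 21.13
ee_pos: [445.2, -67.0, 98.8]
ee_rot: [-179.8, -0.1, 86.2]
force: [2.8, 4.9, -19.9]
gripper_width: 11.3
gripper_force: 40.0
```

```bash
python3 l.py
```

```text
1329 [-8.87363311e-03  1.16031897e+02] 116.95789357362618
[445.12526653 -67.01017947  98.82968492] [  2.69021004   4.06474794 -20.71359659] [ 0.80745201 -0.71664187 -0.04043609]
```

The catch holds: a 20 N pull moves the bar only about 0.25 mm. Return to neutral, let go and retreat upward.

>>> arm_command --rows '[{"delta_pos":[0,0,1.5],"roll":0,"jaw":8},{"delta_pos":[0,0,3],"roll":0,"jaw":8},{"delta_pos":[0,0,3],"roll":0,"jaw":8},{"delta_pos":[0,0,3],"roll":0,"jaw":20},{"delta_pos":[0,0,3],"roll":0,"jaw":35},{"delta_pos":[0,0,3],"roll":0,"jaw":38},{"delta_pos":[0,0,3],"roll":0,"jaw":38},{"delta_pos":[0,0,3],"roll":0,"jaw":38},{"delta_pos":[0,0,-10],"roll":0,"jaw":38},{"delta_pos":[0,0,-40],"roll":0,"jaw":38},{"delta_pos":[0,0,-80],"roll":0,"jaw":38},{"delta_pos":[0,0,-120],"roll":0,"jaw":38},{"delta_pos":[0,-60,-140],"roll":0,"jaw":38},{"delta_pos":[0,-60,-140],"roll":0,"jaw":38},{"delta_pos":[0,-60,-140],"roll":0,"jaw":38}]'

```text
time_s: 22.43
ee_pos: [383.8, -63.6, 243.3]
ee_rot: [179.9, 0.1, 86.2]
force: [-0.7, -0.4, -0.1]
gripper_width: 34.6
gripper_force: 0.0
```

```bash
python3 l.py
```

```text
1707 [-5.00604612e-03  1.16119246e+02] 116.49277150774174
[385.48737061 -63.74592739 242.45651259] [-0.03913015 -0.51009056 -0.48388098] [-0.03873107 -0.06724105  0.00465809]
```

The lid stays shut without the arm: the camera slope is 0.005, against about 0.013 when it lay uncaught on the seal. Hand in.

```bash
python3 -c "
from workcell import env
print(env.job_done())"
```

```text
the job is handed in; nothing more can be done
None
```

The sample is flat in the recess, the lid was lowered under control and pressed with about 19 N until it caught (a 20 N test pull held), the gripper is clear, and the job is handed in; no verdict came back.

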